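# Dispatch the model train from the control console

## Robot

A 6-joint arm with a two-finger parallel gripper is mounted at the origin on the work surface. World frame = base frame: x ahead of the robot, y to its left, z up, the work surface at z = 0. Lengths are in m, angles in rad, forces in N, time in s.
With the tool pointing down it reaches from about 0.275 to 0.85 m from the base axis. Payload 19 kg.
Tool frame: the origin (TCP) lies between the finger pads; the fingertips stand 25 mm ahead of it and the grasp point (between the pads) lies 6 mm ahead of it; z points along the fingers, y is the line along which they close (so a half turn about z gives the same grasp; the last joint's range is limited). The gripper opens to 85 mm and grips with 20 to 120 N. Pads are 22 mm wide; open, the fingers measure 114 mm over their backs; the gripper's body (76 mm by 85 mm) begins 54 mm behind the grasp point. The pads swing forward as they close: fully open they stand 13 mm farther back than shut.
Start: joints at [-1.252, 0.15, 1.437, -0, 1.554, -0.134], TCP at [0.252, -0.517, 0.256] pointing down, gripper open.
Joint ranges: [-2.8, 2.8], [-0.68, 2.1], [0.12, 2.68], [-1.39, 4.53], [0.16, 2.79], [-2.81, 2.81]. Speed limits (rad/s): [1.89, 1.89, 2.22, 3.01, 3.01, 3.01].

## Interface

Orientations are given as a 3x3 rotation matrix whose columns are the frame's x, y, z axes.
In Python, from plant import bot gives the robot as it stands. Calls block until the motion is done:
- bot.goto(position, orientation): joint-space move of the TCP to a pose.
- bot.line_to(position, rot=None, max_speed=0.15): straight line of the TCP; rot=None keeps the orientation; max_speed is the mean speed in m/s.
- bot.movej(angles): joint-space move.
- bot.command_gripper(opening, newtons=None): finger opening in m; newtons is the grip in N (None keeps the last); returns when the fingers have stopped.
- bot.dwell(seconds).
- bot.solve_ik(position, orientation): joint angles nearest the present ones, or None.
- bot.capture(name): name is "scene" or "side" or "wrist"; returns a dict with "frame" (480x640x3 uint8, red, green, blue), "vfov" (degrees; the focal length in pixels is half the picture's height over the tangent of half this angle, whatever the lens; pixels are square), "cx", "cy" (the principal point, pixels), "cam_to_world" (4x4, takes a point from camera to world coordinates); the wrist camera has in their place "hand_eye" (4x4, takes a point from camera to tool coordinates, whose origin is the TCP and whose axes are the flange's). Camera axes: x right, y up, looking along -z (the intrinsics and any distortion apply to the point x, -y, -z); pixel columns grow to the right and rows downward; lengths in m; the calibration is good to about 2 mm. A picture is of the moment at which its call begins: read the wrist's pose just before it. There is no depth.
A pose or a line that the arm cannot do raises bot.PlanningError and nothing moves.
- bot.finish_job(): hands the job in; it is judged then, once.
Readings, each from a call of its own:
- bot.current_time(): time.
- bot.current_joint_pos(): joint angles.
- bot.current_dq(): joint speeds.
- bot.current_effort(): joint torques, N m.
- bot.current_ee_pos(): TCP position.
- bot.current_tcp_rot(): TCP orientation.
- bot.current_contact_force(): force on the tool from outside, world axes, zero at the start.
- bot.current_ft_torque(): the same for the moment, N m.
- bot.current_grip_width(): finger opening in m.
- bot.current_finger_force(): force on a finger pad.
Only numpy, scipy, OpenCV 4.12 (cv2) and the standard library are available. Lean on these libraries where they do the work, as an engineer would, in place of code of your own. Each camera call takes 0.05 s, during which the arm holds its last target. There are 200 camera calls.

## Task

Send the model train off from the wooden control console, pressing with the fingertips: first press down the raised far end of the points rocker until it has tipped fully over, then push the square key fully in so that it stays in, and then press the big round run button fully down and keep it down: the program finishes while the fingers still hold that button pressed. Leave the small round button alone, and leave the toy car, tank truck, wagon and signal post where they stand.

Things in the scene. Friction and masses are not known exactly. Their poses are not given: they have to be found in the camera images.
- console: Fixed wooden box, 130 (x) x 380 (y) x 45 mm high. Origin: centre of its underside; x points away from the robot, y left along the row; yaw within 0.25 rad. On top five slots along y, 70 mm apart: four hold controls with black caps, at the console's yaw, each on a grey housing 100 (x) x 56 (y) x 14 mm high; in the fifth stands a toy car. Which is where varies.
- rocker_far (a point): Points rocker: a paddle 65 (x) x 30 (y) mm, a shallow V (each half rises 0.2 rad outward), pivoting about y over its housing's centre, 6 mm above the housing. This point, moving with it, is on the top face of the far half, 24 mm beyond the pivot (console +x). The far end is raised at the start; thrown, this point sinks about 9 mm and that half is level, some 12 mm above the housing.
- rocker (a joint): Rocker angle, rad: about -0.2 to -0.14 at the start (far end up, near half level); +0.2 when fully over (far half level, near end up). Friction only, about 2 to 5 N at the far half; it stays where it is left.
- key_top (a point): Square key, 30 x 30 mm cap: centre of its top face (moves with it), 14 mm above its housing when out, 6 mm when in. It is pressed straight down.
- key (a joint): Depth of the square key, m: 0 out, 0.008 fully in. Friction only, about 2.5 N; it stays where it is pushed.
- run_top (a point): Big round run button, 42 mm diameter cap: centre of its top face (moves with it), 14 mm above its housing when out, 6 mm when down. It is pressed straight down.
- run (a joint): Depth of the big round button, m: 0 out, 0.008 fully down. A spring returns it; 1.4 N starts it, 4.5 N takes it fully down.
- aux_top (a point): Small round button, 18 mm diameter cap, to be left alone: centre of its top face, 14 mm above its housing.
- aux (a joint): Depth of the small round button, m: 0 out, 0.008 down. The same spring as the run button.
- car: Loose red toy car, 92 (x) x 41 (y) x 32 mm high, standing on the console in the slot without a control. Origin under its centre.
- truck: Loose toy tank truck, blue cab and metal tank, 113 (x) x 42 x 52 mm high, on the table beyond the console. Origin under its centre.
- wagon: Loose brown railway wagon, 124 (x) x 50 x 68 mm high, on the table at the console's left (+y) end. Origin under its centre.
- signal: Loose signal post, round base 46 mm in diameter, 118 mm high, on the table at the console's right (-y) end. Origin under its centre.

How it is judged:
By the outcome, as a careful person would: the job done as asked, in the order asked, and still so for the second after the job is handed in, while the arm keeps its last pose, push and grip.
It also fails if it takes over 35 s, if anything falls off the work surface, if the arm or the gripper's body presses on something with over 40 N, if the wrist force passes 120 N, or if a joint passes its speed limit or range.

## Working session

There is one attempt and no reset: what is moved stays moved. The work goes in short steps, each a Python script; the robot and the scene stay as the last script left them, time stands still between calls to the robot, and variables do not carry over. Pictures are saved under pics/ and viewed, at most 10 in all, crops included, and the job is handed in when it is done.

```bash
mkdir -p pics; ls; python3 - <<'E'
from plant import bot
import cv2, numpy as np
for n in ("scene","side"):
    c=bot.capture(n); cv2.imwrite(f"pics/{n}.png",c["frame"][:,:,::-1])
    print(n,{k:v for k,v in c.items() if k!="frame"})
c=bot.capture("wrist");print({k:v for k,v in c.items() if k!="frame"})
print(bot.current_time())
E
```

```text
pics
scene {'vfov': 57.08482128694015, 'cx': 315.82087948290086, 'cy': 241.19678181775774, 'cam_to_world': array([[-0.88868432, -0.33700242,  0.31091728,  0.84690973],
       [ 0.45807042, -0.62251881,  0.63454065,  0.53066114],
       [-0.02028987,  0.70632833,  0.70759354,  0.64358083],
       [ 0.        ,  0.        ,  0.        ,  1.        ]])}
side {'vfov': 43.75418960181879, 'cx': 317.52061562126477, 'cy': 238.48009690972933, 'cam_to_world': array([[-0.84068213,  0.31336244, -0.44165318,  0.13348115],
       [-0.54133015, -0.50838668,  0.6697049 ,  0.75785821],
       [-0.01467024,  0.80208913,  0.59702413,  0.73163644],
       [ 0.        ,  0.        ,  0.        ,  1.        ]])}
{'vfov': 62.105616181124994, 'cx': 312.8912103449529, 'cy': 246.67580030838138, 'hand_eye': array([[-9.65529215e-04,  9.44871610e-01,  3.27439625e-01,
         8.30749512e-02],
       [ 9.99999530e-01,  8.84513836e-04,  3.96337950e-04,
        -2.45390793e-04],
       [ 8.48635987e-05,  3.27439853e-01, -9.44872021e-01,
        -1.17203662e-01],
       [ 0.00000000e+00,  0.00000000e+00,  0.00000000e+00,
         1.00000000e+00]])}
0.15
```

View pics/scene.png

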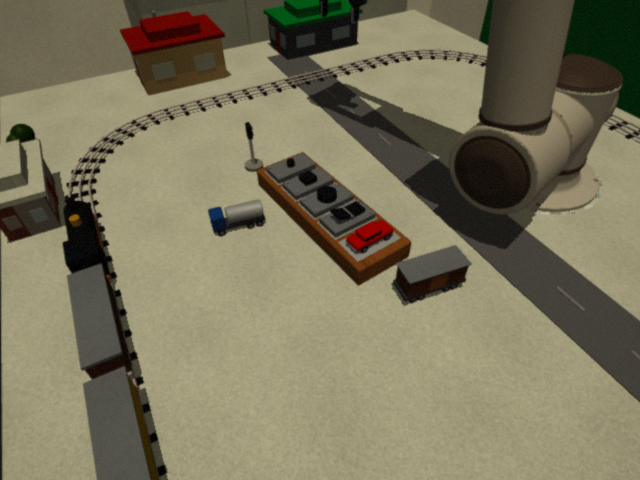

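View pics/side.png

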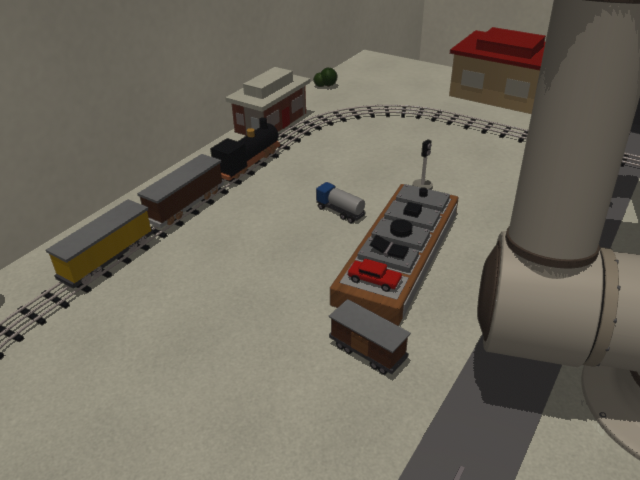

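The views show, from the right (-y) end: small button (side 423,191), square key (413,210), run button (402,228), rocker (390,247), then the car (375,273). Next I locate the caps in both views.

```bash
cat > h.py <<'E'
from plant import bot
import cv2, numpy as np
def cast(c,uv,z,T=None):
    T=c["cam_to_world"] if T is None else T
    f=240/np.tan(np.radians(c["vfov"])/2)
    uv=np.atleast_2d(uv).astype(float)
    d=np.c_[(uv[:,0]-c["cx"])/f,-(uv[:,1]-c["cy"])/f,-np.ones(len(uv))]@T[:3,:3].T
    o=T[:3,3]
    return (o+d*((z-o[2])/d[:,2])[:,None])[:,:2]
def caps(c,roi,thr=38,amin=15):
    x0,y0,x1,y1=roi
    m=np.zeros((480,640),np.uint8)
    m[y0:y1,x0:x1]=(c["frame"].max(2)<thr)[y0:y1,x0:x1]
    n,l,s,ct=cv2.connectedComponentsWithStats(m)
    return [(s[i,4],ct[i],s[i,:4]) for i in range(1,n) if s[i,4]>=amin]
def wristT(c,p,R):
    T=np.eye(4);T[:3,:3]=R;T[:3,3]=p
    return T@c["hand_eye"]
E
python3 - <<'E'
from h import *
np.set_printoptions(precision=4,suppress=True)
for n,roi in (("scene",(262,150,375,222)),("side",(365,184,445,262))):
    c=bot.capture(n)
    for a,ct,b in caps(c,roi): print(n,a,ct,b,cast(c,ct,0.071)[0])
E
```

```text
scene 55 [290.2182 162.5273] [287 159   8   8] [ 0.5318 -0.2309]
scene 206 [306.8592 176.9466] [297 169  20  17] [ 0.5229 -0.1652]
scene 301 [325.9867 193.5382] [315 183  22  20] [ 0.5136 -0.0958]
scene 167 [355.2216 208.3952] [345 202  20  15] [ 0.4849 -0.0271]
scene 211 [339.5687 214.0806] [328 205  23  17] [ 0.5203 -0.0272]
side 59 [422.8983 191.9661] [419 188   8   9] [ 0.5243 -0.2318]
side 202 [412.4604 209.1634] [404 202  18  15] [ 0.5151 -0.163 ]
side 317 [400.918  227.7918] [391 219  21  18] [ 0.5063 -0.0944]
side 209 [379.3828 243.5167] [370 235  20  18] [ 0.5177 -0.0295]
side 220 [397.8045 250.8591] [388 244  21  15] [ 0.4793 -0.0276]
```

```bash
python3 - <<'E'
from h import *
np.set_printoptions(precision=4,suppress=True)
print(bot.current_tcp_rot())
yaw=0.13; ex=np.array([np.cos(yaw),np.sin(yaw),0]); ey=np.array([-np.sin(yaw),np.cos(yaw),0])
best=None
for s in (1,-1):
    R=np.c_[s*ex,-s*ey,[0,0,-1]]
    p=np.array([.505,-.08,.25])-0.06*s*ex
    q=bot.solve_ik(p,R); print(s,q)
    if q is not None and (best is None or np.abs(q-bot.current_joint_pos()).max()<best[0]): best=(np.abs(q-bot.current_joint_pos()).max(),p,R,s)
_,p,R,s=best
bot.goto(p,R); bot.command_gripper(0.0,40); bot.dwell(.2)
P,Q=bot.current_ee_pos(),bot.current_tcp_rot()
c=bot.capture("wrist"); cv2.imwrite("pics/w1.png",c["frame"][:,:,::-1])
np.savez("w1.npz",P=P,Q=Q,frame=c["frame"],s=s)
T=wristT(c,P,Q)
for a,ct,b in caps(c,(0,0,640,480),amin=100): print(a,ct,b,cast(c,ct,0.072,T)[0])
print(bot.current_time(),P,bot.current_grip_width(),bot.current_contact_force())
E
```

```text
[[ 0.8992  0.4375 -0.0002]
 [ 0.4375 -0.8992  0.0006]
 [ 0.0001 -0.0007 -1.    ]]
1 [-0.3645 -0.103   1.7093 -0.      1.5353  1.0763]
-1 [-0.2626  0.1403  1.4616 -0.      1.5397 -1.9634]
156 [177.3397  99.6346] [173  89  10  22] [0.5216 0.017 ]
1854 [243.1796 114.8484] [219  94  48  44] [ 0.5174 -0.0291]
5241 [ 42.9313 180.9309] [  0 107  71 158] [0.4518 0.1148]
163 [168.3436 133.9571] [164 107   9  55] [0.4976 0.0229]
703 [348.5533 149.0156] [314 111  56  59] [ 0.5038 -0.1063]
1792 [436.644  139.6674] [414 119  47  42] [ 0.5184 -0.1679]
626 [531.984  139.8722] [517 128  31  25] [ 0.5271 -0.2357]
121 [185.2149 175.1322] [182 166   9  20] [0.4697 0.0103]
41278 [312.8633 428.9596] [ 39 310 547 170] [ 0.2482 -0.1135]
2.9833 [ 0.4455 -0.0878  0.25  ] -0.00012132736163066225 [ 0.2053 -0.0995  0.5418]
```

View pics/w1.png

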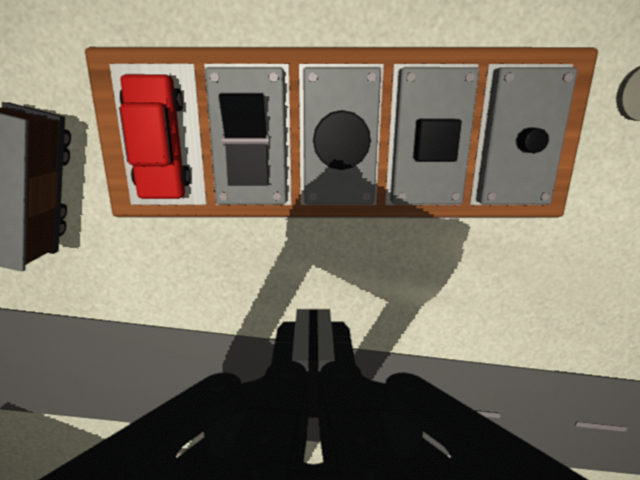

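The wrist view clearly shows the rocker's far half (243,115) with its hinge line at (246,141), the run button centred at (342,140), the key at (438,140) and the small button at (532,139). I'll fit the row, then press the rocker.

```bash
cat >> h.py <<'E'
def press(xy,R,z0,fmax,zmin,step=0.001):
    """lower in small steps until force fmax or tip height zmin; log"""
    z=z0
    while True:
        z-=step
        bot.line_to([xy[0],xy[1],z+0.025],R,max_speed=0.02)
        f=bot.current_contact_force()[2]
        print("tip %.4f act %.4f F %.1f"%(z,bot.current_ee_pos()[2]-.025,f))
        if f>fmax or z<=zmin: return z,f
E
python3 - <<'E'
from h import *
np.set_printoptions(precision=4,suppress=True)
d=np.load("w1.npz"); c=bot.capture("wrist"); T=wristT(c,d["P"],d["Q"])
A=np.vstack([cast(c,[[532,139],[438,140],[342,140]],.073,T),cast(c,[246,141],.067,T)])
print(A)
k=np.arange(4); px=np.polyfit(k,A[:,0],1); py=np.polyfit(k,A[:,1],1)
yaw=np.arctan2(-px[0],py[0]); print("yaw",yaw,"pitch",np.hypot(px[0],py[0]))
ex=np.array([np.cos(yaw),np.sin(yaw),0]); R=np.c_[ex,[np.sin(yaw),-np.cos(yaw),0],[0,0,-1]]
C=np.c_[np.polyval(px,k),np.polyval(py,k)]; print(C)
np.savez("fit.npz",C=C,R=R)
t=C[3]+.023*ex[:2]; print("target",t)
bot.goto([*t,.13],R); bot.line_to([*t,.025+.088],R,max_speed=.1)
bot.dwell(.1);print("bias",bot.current_contact_force())
z,f=press(t,R,.086,12,.066)
bot.line_to([*t,.14],R)
print(bot.current_time())
c=bot.capture("scene"); s=bot.capture("side")
im=np.hstack([cv2.resize(c["frame"][140:240,260:380],None,fx=3,fy=3),cv2.resize(s["frame"][170:270,340:460],None,fx=3,fy=3)])
cv2.imwrite("pics/r1.png",im[:,:,::-1])
E
```

```text
[[ 0.5277 -0.235 ]
 [ 0.5183 -0.1686]
 [ 0.5095 -0.1006]
 [ 0.4994 -0.0316]]
yaw 0.13712775972369254 pitch 0.06846151338740254
[[ 0.5278 -0.2357]
 [ 0.5184 -0.1679]
 [ 0.509  -0.1   ]
 [ 0.4997 -0.0322]]
target [ 0.5225 -0.0291]
bias [-0.1094 -1.2471 -0.0176]
tip 0.0850 act 0.0851 F 0.9
tip 0.0840 act 0.0839 F -0.0
tip 0.0830 act 0.0829 F -0.3
tip 0.0820 act 0.0819 F -0.7
tip 0.0810 act 0.0809 F -0.2
tip 0.0800 act 0.0799 F 1.4
tip 0.0790 act 0.0789 F 0.4
tip 0.0780 act 0.0780 F 1.2
tip 0.0770 act 0.0770 F 1.2
tip 0.0760 act 0.0759 F 0.4
tip 0.0750 act 0.0749 F 0.3
tip 0.0740 act 0.0739 F 0.8
tip 0.0730 act 0.0729 F 0.8
tip 0.0720 act 0.0719 F 0.1
tip 0.0710 act 0.0709 F 0.6
tip 0.0700 act 0.0699 F 0.0
tip 0.0690 act 0.0689 F 0.6
tip 0.0680 act 0.0680 F 2.5
tip 0.0670 act 0.0679 F 18.1
9.3833
```

View pics/r1.png

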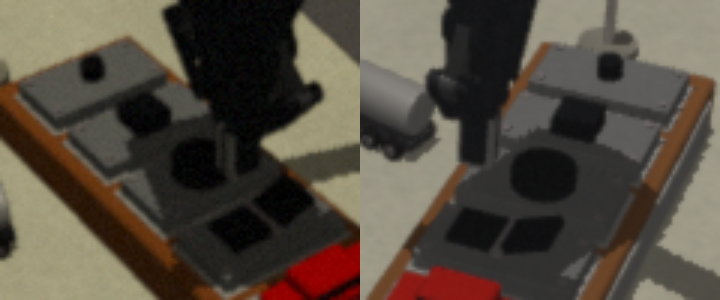

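The rocker's far half now sits lower in both crops and the near half higher. I'll check it by triangulating before and after.

```bash
cat >> h.py <<'E'
def tri(cs,uvs):
    A=np.zeros((3,3));b=np.zeros(3)
    for c,uv in zip(cs,uvs):
        T=c["cam_to_world"];o=T[:3,3];p=np.r_[cast(c,uv,0.0)[0],0];d=p-o;d/=np.linalg.norm(d)
        M=np.eye(3)-np.outer(d,d);A+=M;b+=M@o
    return np.linalg.solve(A,b)
E
python3 - <<'E'
from h import *
np.set_printoptions(precision=4,suppress=True)
d=np.load("fit.npz");R=d["R"]
p=bot.current_ee_pos()
bot.goto([*(d["C"][1]-.06*R[:2,0]),.2],R)   # toward the key, out of the way
n=[bot.capture(k) for k in("scene","side")]
o=[dict(c,frame=cv2.imread(f"pics/{k}.png")[:,:,::-1]) for c,k in zip(n,("scene","side"))]
for nm,cs in(("before",o),("after",n)):
    a=[x for x in caps(cs[0],(325,198,378,222)) ];b=[x for x in caps(cs[1],(365,232,422,262))]
    a.sort(key=lambda x:x[1][0]);b.sort(key=lambda x:-x[1][0])  # scene: far,near ; side: near,far
    b=b[::-1]
    for x,y in zip(a,b): print(nm,x[0],y[0],x[1],y[1],tri(cs,(x[1],y[1])))
P,Q=bot.current_ee_pos(),bot.current_tcp_rot()
c=bot.capture("wrist");cv2.imwrite("pics/w2.png",c["frame"][:,:,::-1])
print(bot.current_time())
E
```

```text
before 46 208 [329.3043 199.7174] [379.3365 243.5192] [ 0.5239 -0.0546  0.0696]
before 196 220 [339.7806 214.1684] [397.8045 250.8591] [ 0.4976 -0.0664  0.0345]
before 167 81 [355.1198 208.4012] [401.2099 233.6296] [ 0.4851 -0.0335  0.0865]
after 46 188 [329.3043 199.7174] [378.2713 245.9628] [ 0.5241 -0.0528  0.0679]
after 185 189 [339.8595 215.9081] [397.2328 248.0317] [ 0.4998 -0.0637  0.0378]
after 221 81 [354.267  206.3575] [401.2099 233.6296] [ 0.4852 -0.0361  0.0871]
10.35
```

View pics/w2.png

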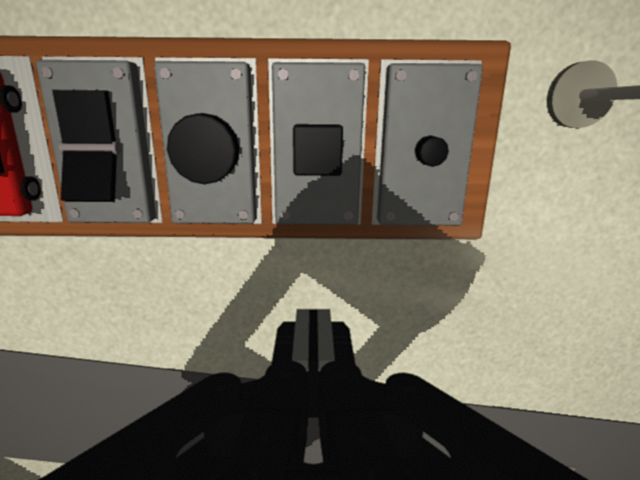

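Key centre is at (318,150), run button at (203,149), and the rocker near half is now the one facing up. I'll pair the blobs correctly.

```bash
python3 - <<'E'
from h import *
np.set_printoptions(precision=4,suppress=True)
n=[bot.capture(k) for k in("scene","side")]
for k,a,b in(("far before",(339.78,214.17),(379.34,243.52)),("far after",(339.86,215.91),(378.27,245.96)),("near before",(355.12,208.40),(397.80,250.86)),("near after",(354.27,206.36),(397.23,248.03))):
    print(k,tri(n,(a,b)))
c=bot.capture("wrist");T=wristT(c,bot.current_ee_pos(),bot.current_tcp_rot())
print(cast(c,[[318,150],[203,149],[431,151]],.073,T))
E
```

```text
far before [ 0.5185 -0.03    0.0692]
far after [ 0.5191 -0.0281  0.0654]
near before [ 0.4817 -0.0326  0.0661]
near after [ 0.4835 -0.0333  0.0716]
[[ 0.5187 -0.1703]
 [ 0.5099 -0.1022]
 [ 0.5274 -0.2373]]
```

The far half is now 6.2 mm below the near half (6.4 mm expected when fully over), so the rocker is thrown. Now the key.

```bash
python3 - <<'E'
from h import *
d=np.load("fit.npz");R=d["R"];t=[.5186,-.1692]
bot.goto([*t,.125],R);bot.line_to([*t,.025+.080],R,max_speed=.1)
z,f=press(t,R,.076,12,.056)
bot.dwell(.2);print(bot.current_contact_force())
bot.line_to([*t,.13],R)
t=[.5095,-.101]
bot.goto([*(t-.06*R[:2,0]),.2],R)
c=bot.capture("wrist");T=wristT(c,bot.current_ee_pos(),bot.current_tcp_rot())
cv2.imwrite("pics/w3.png",c["frame"][:,:,::-1]);print(bot.current_time())
E
```

```text
tip 0.0750 act 0.0751 F -0.4
tip 0.0740 act 0.0740 F -0.4
tip 0.0730 act 0.0729 F -0.0
tip 0.0720 act 0.0720 F -0.3
tip 0.0710 act 0.0709 F -0.1
tip 0.0700 act 0.0699 F -0.1
tip 0.0690 act 0.0689 F -0.4
tip 0.0680 act 0.0679 F 0.2
tip 0.0670 act 0.0669 F -0.3
tip 0.0660 act 0.0659 F -0.3
tip 0.0650 act 0.0650 F 0.1
tip 0.0640 act 0.0647 F 13.0
[-4.14080803  0.95029084 13.01991989]
15.675
```

View pics/w3.png

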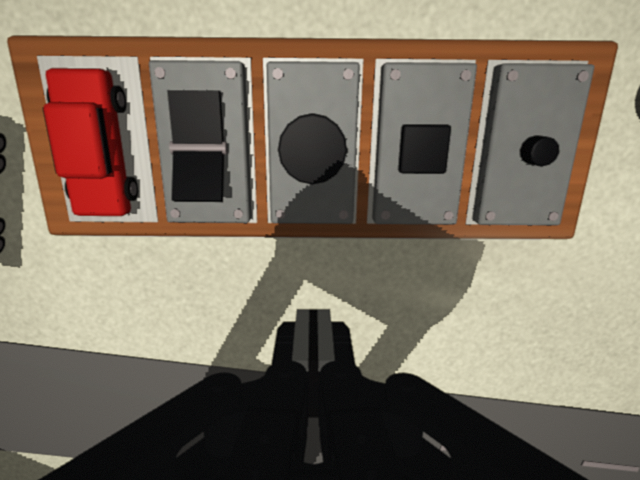

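The key stopped hard at 64.8 mm (65 expected when fully in), and it looks lower now at (425,148). Next: press and hold the run button, centred at (312,148).

```bash
python3 - <<'E'
from h import *
d=np.load("fit.npz");R=d["R"]
c=bot.capture("wrist");T=wristT(c,bot.current_ee_pos(),bot.current_tcp_rot())
t=cast(c,[312,148],.073,T)[0];print(t)
bot.goto([*t,.125],R);bot.line_to([*t,.025+.080],R,max_speed=.1)
z,f=press(t,R,.076,12,.056)
bot.dwell(.3);print(bot.current_contact_force(),bot.current_ee_pos(),bot.current_time())
c=bot.capture("scene"); s=bot.capture("side")
im=np.hstack([cv2.resize(c["frame"][140:240,260:380],None,fx=3,fy=3),cv2.resize(s["frame"][170:270,340:460],None,fx=3,fy=3)])
cv2.imwrite("pics/r2.png",im[:,:,::-1])
E
```

```text
[ 0.51024265 -0.10070545]
tip 0.0750 act 0.0751 F -0.4
tip 0.0740 act 0.0740 F 0.6
tip 0.0730 act 0.0730 F 1.0
tip 0.0720 act 0.0720 F 1.0
tip 0.0710 act 0.0710 F 2.7
tip 0.0700 act 0.0700 F 1.8
tip 0.0690 act 0.0690 F 3.0
tip 0.0680 act 0.0680 F 3.6
tip 0.0670 act 0.0670 F 3.4
tip 0.0660 act 0.0660 F 4.0
tip 0.0650 act 0.0650 F 5.2
tip 0.0640 act 0.0648 F 17.2
[-4.15977213  0.58780123 16.31412491] [ 0.51039537 -0.10075861  0.08981055] 20.0
```

View pics/r2.png

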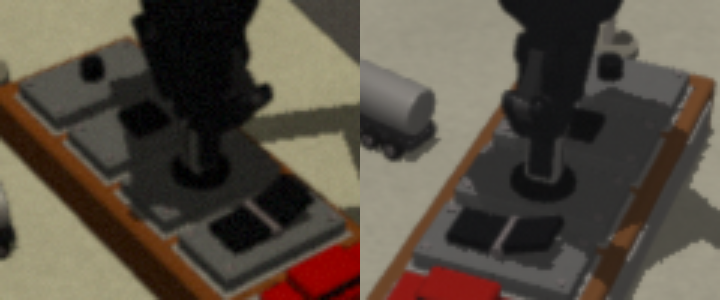

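The fingers hold the run button down at (200,175), the key is in and the rocker is thrown. Handing in.

```bash
python3 -c "
from plant import bot
print(bot.current_contact_force(),bot.finish_job())"
```

```text
the job is handed in; nothing more can be done
[-5.16623398  0.16101199 16.42681692] None
```

I threw the rocker fully over, pushed the key fully in, and handed the job in at about 20 s with the fingers still holding the run button down at about 16 N. The verdict was not shown.

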